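Close the collet pot with its nested lids, lock the sealing plate, lift the dust cap alone

ROBOT

A 6-joint arm with a two-finger parallel gripper is mounted at the origin on a cart in front of the work surface, level with it; the furniture and walls round the work are solid. World frame = base frame: x ahead of the robot, y to its left, z up, the work surface at z = 0. Lengths are in mm, angles in rad, forces in N, time in s.
With the tool pointing down it reaches from about 350 to 975 mm from the base axis. Payload 7.1 kg.
Tool frame: the origin (TCP) lies between the finger pads; the fingertips stand 19 mm ahead of it and the grasp point (between the pads) is the TCP (ctrl.tcp_to_tips is the distance from the TCP to the fingertips, in mm); z points along the fingers, y is the line along which they close (so a half turn about z gives the same grasp; the last joint's range is limited). The gripper opens to 88 mm and grips with 3 to 60 N. Pads are 20 mm wide; open, the fingers measure 115 mm over their backs; the gripper's body (75 mm by 178 mm) begins 61 mm behind the grasp point.
Start: joints at [-1.336, 0.423, 1.63, -0, 1.089, -0.019], TCP at [156.946, -604.957, 207.775] pointing down, gripper open.
Joint ranges: [-3, 3], [-0.9, 2.11], [0.09, 2.58], [-1.31, 4.45], [0.11, 2.69], [-2.54, 2.54]. Speed limits (rad/s): [2.39, 2.39, 3.01, 3.14, 3.14, 3.14].

INTERFACE

Orientations are given as a rotation vector (axis times angle).
In Python, from workcell import status, optics, ctrl gives the robot as it stands. The module is installed in compiled form; this text tells all that it offers.
- The arm moves only by the shell command python3 -m inch 'ROWS'. ROWS is JSON, a list that holds one entry, the list of rows, each a list of 7 numbers: the shift along the tool's x, y, z in mm, then the turn, a rotation vector about the tool's x, y, z in rad, then the opening in per cent of the stroke, from 0 (shut) to 100 (fully open). A call has 1 to 20 rows; each row is the pose to reach, as a shift and turn from the pose commanded when the call began, along the tool's axes at that moment; what a row does not reach only later rows make up. A row lasts 1/10 s, in which the tool goes at most 50 mm and 8.59 degrees, less where a joint would pass 70% of its speed; a pose out of reach is approached as far as the arm can. A call with a gripper value outside its range is refused whole. The fingers move at their own pace and stop on an object; the grip force is fixed at half the most. Time passes only in rows, so rows that repeat a pose let the fingers close. It gives the time, the measured TCP pose, the force, the opening and the grip force at its end, in the units of the state.
- status.get_obs(): the state, without advancing time (a new reading comes with each control period).
- optics.get_image(name): name is "scene" or "top"; returns a dict with "frame" (384x512x3 uint8, red, green, blue), "fx", "fy", "cx", "cy" (pixels), "k1" (the pictures are not rectified: a ray, as slopes to the right and down, at radius r is drawn at 1 + k1 r^2 times it, then the intrinsics apply), "rvec" (rotation vector, rad) and "tvec" (3), from world to camera coordinates, as OpenCV has them. Camera axes: x right, y down, z forward; pixel columns grow to the right and rows downward; lengths in mm; the calibration is good to about 2 mm. A picture is of the moment at which its call begins. There is no depth.
- ctrl.close_job(): hands the job in; it is judged then, once.
The state is a dict: "t": time; "qpos": joint angles; "qvel": joint speeds; "joint_torque": joint torques, N m; "ee_pos": TCP position; "orientation": TCP orientation; "ft_force": force on the tool from outside, world axes, zero at the start; "moment": the same for the moment, N m; "width": finger opening in mm; "grasp_force": force on a finger pad.
Only numpy, scipy, OpenCV 4.12 (cv2) and the standard library are available. Lean on these libraries where they do the work, as an engineer would, in place of code of your own. Each camera call takes 0.05 s, during which the arm holds its last target. There are 200 camera calls.

TASK

Pick up the two nested lids together by the knob of the inner one, carry them to the open collet pot and lower them (no dropping) until the inner lid, the sealing plate, is fully seated on the rim; let go, then turn the turnbutton on the pot fully in over the plate's edge. Only then take the outer lid, the dust cap, by its collar and lift it straight up, about 10 cm clear of the plate, leaving the plate seated and locked. Finish holding the cap level and still there above the pot, without letting it go, and leave the other things on the table where they are.

Things in the scene. Friction and masses are not known exactly. Their poses are not given: they have to be found in the camera images.
- pot_rim (a point): Centre of the open mouth of the collet pot, at rim height (72 mm above the table); z up. The pot is a plain round aluminium can, outside diameter 124, inside 114, on a fixed plywood foot 152 across; three collets stand inside, below the lids' reach. The turnbutton's pillar stands on this frame's -y side, 86 mm from the pot's axis.
- fin (a point): Turnbutton on top of the pillar: point on its vertical axis, half-way up its fin, 101 mm above the table. The upright fin is 10 thick, 36 long (along this frame's y), 86 to 117 mm above the table; pinch it from above. The flat tongue (16 wide, underside 2 mm above a seated plate) points to +y, reaching 27 mm from the axis. Turns easily (0.03 N m), stays where left.
- turnbutton (a joint): Angle of the turnbutton (rad): 0 = turned fully in, at its stop, the tongue pointing at the pot's axis over the plate's edge; grows anticlockwise seen from above. Starts at 1.4 to 1.75, clear of the lids. Turn it clockwise seen from above to lock; below 0.35 counts.
- knob (a point): Inner lid (plate 0.3 kg): point on the axis of its plain round steel knob post (24 in diameter), half-way up the 28 mm that stick out of the cap's collar, 14 mm below the knob's top, 63 mm above the lid's underside and 53 mm above plate_seat. At the start the lid stands on the table. The cap (0.14 kg) rests on the plate, so lifting by the knob lifts both.
- plate_seat (a point): Inner lid (sealing plate), an aluminium disc 136 across, 5 thick: centre of the disc's underside, which rests on the pot's rim; coincides with pot_rim when seated; z up. Below the disc is a solid round spigot, 106 across (96 at its chamfered foot) and 10 high, that enters the pot with 4 mm play all round.
- collar (a point): Outer lid (dust cap), 100 across and 16 high, with a hollow round collar on top (outside 50, inside 31, 18 high) through which the inner lid's knob sticks out. Point on the axis half-way up the collar, 25 mm above the cap's lower edge, 9 mm above the flat round the collar; nested: 30 mm above plate_seat. Grip the collar to lift the cap alone.
- nut: Clamping nut, steel ring 50 across and 24 high, behind the gap between pot and lids; origin under its centre. Bystander: leave it.
- spare_collet: Single spring collet, 32 across and 42 high, near the front of the table; origin under its centre. Bystander: leave it.
- key: L-shaped hex key lying flat, 40x140x9, at the right; origin under its centre. Bystander: leave it.
- tape: Tape measure, 36x76x66 high, at the right; origin under its centre. Bystander: leave it.

How it is judged:
By the outcome, as a careful person would: the job done as asked, in the order asked, and still so for the second after the job is handed in, while the arm keeps its last pose, push and grip.
It also fails if it takes over 69 s, if anything falls off the work surface, if the arm or the gripper's body presses on something with over 40 N, if the wrist force passes 120 N, or if a joint passes its speed limit or range.

## Working session

There is one attempt and no reset: what is moved stays moved. The work goes in short steps, Python scripts to look and compute and a shell command to move; the robot and the scene stay as the last step left them, time stands still between calls to the robot, and variables do not carry over. Pictures are saved under pics/ and viewed, at most 10 in all, crops included, and the job is handed in when it is done.

```bash
mkdir -p pics
cat > h.py <<'E'
import numpy as np, cv2
from workcell import status, optics, ctrl
from scipy.spatial.transform import Rotation as R
def shot(n,f=None):
    d=optics.get_image(n)
    if f: cv2.imwrite('pics/'+f,cv2.cvtColor(d['frame'],cv2.COLOR_RGB2BGR))
    return d
def ray(d,u,v):
    x=(u-d['cx'])/d['fx'];y=(v-d['cy'])/d['fy'];rd=np.hypot(x,y);r=rd
    for _ in range(20): r=rd/(1+d['k1']*r*r)
    s=r/rd if rd>0 else 1
    M=cv2.Rodrigues(np.array(d['rvec'],float))[0];t=np.array(d['tvec'],float).ravel()
    return -M.T@t, M.T@np.array([x*s,y*s,1])
def onz(d,u,v,z):
    c,r=ray(d,u,v); return c+r*(z-c[2])/r[2]
def proj(d,p):
    M=cv2.Rodrigues(np.array(d['rvec'],float))[0];q=M@np.array(p,float)+np.array(d['tvec'],float).ravel()
    x,y=q[:2]/q[2];k=1+d['k1']*(x*x+y*y);return np.array([d['fx']*x*k+d['cx'],d['fy']*y*k+d['cy']])
def rel(p,yaw=None):
    "world point -> shift along tool axes"
    o=status.get_obs();M=R.from_rotvec(o['orientation']).as_matrix()
    return M.T@(np.array(p)-o['ee_pos'])
E
python3 - <<'E'
from h import *
for n in('scene','top'):
    d=shot(n,n+'0.png'); c,_=ray(d,256,192); print(n,c.round(),onz(d,256,192,0).round(),d['fx'],d['k1'])
o=status.get_obs();print(o);print(R.from_rotvec(o['orientation']).as_matrix().round(3),ctrl.tcp_to_tips)
E
```

```text
scene [  74. -950.  473.] [558.  59.   0.] 420.4046964181533 -0.0013699359819636897
top [ 364. -129. 1267.] [ 504. -129.    0.] 397.0855922137716 -0.030463358558639735
{'t': 0.1, 'qpos': array([-1.33601157e+00,  4.23765085e-01,  1.63059342e+00, -4.10133868e-06,
        1.08858243e+00, -1.89811380e-02]), 'qvel': array([-0.00058738, -0.00203367, -0.00135335,  0.00027967,  0.000722  ,
       -0.00044686]), 'joint_torque': array([-2.22743279e-04, -5.45612347e+01, -2.74324107e+01,  6.45711785e-02,
        1.88108470e-02, -3.95429652e-05]), 'ee_pos': array([ 156.82359078, -604.47929385,  207.08694024]), 'orientation': array([-3.11500821e+00, -3.97379220e-01,  2.33652099e-04]), 'ft_force': array([ 0.47743656, -0.49337809, -0.03582564]), 'moment': array([-0.0329464 ,  0.00610363,  0.03111507]), 'grasp_force': 0.0, 'width': 88.08552736929997}
[[ 0.968  0.251 -0.   ]
 [ 0.251 -0.968  0.001]
 [ 0.    -0.001 -1.   ]] 19.0
```

View pics/scene0.png

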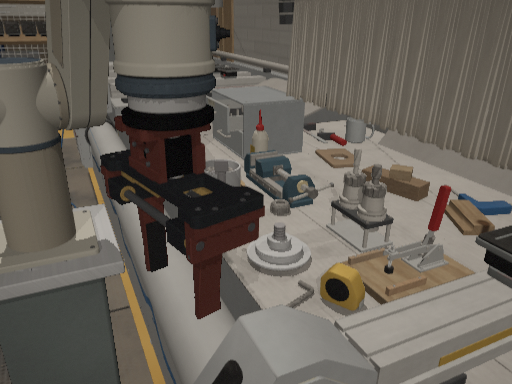

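View pics/top0.png

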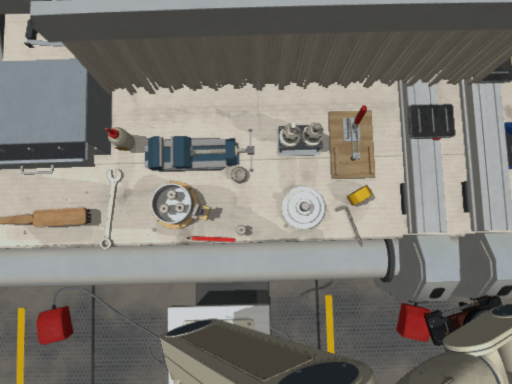

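The scene view shows the lids at (280,248) and the pot half hidden at (220,170). The top view shows the lids at (303,208), the pot at (175,204) with its turnbutton at about (204,212), the nut at (239,174) and the collet at (241,230).

Run:
```python
import cv2,numpy as np
a=cv2.imread('pics/top0.png');s=cv2.imread('pics/scene0.png')
f=lambda i,x,y,w,h:cv2.resize(i[y:y+h,x:x+w],(400,300),interpolation=cv2.INTER_CUBIC)
cv2.imwrite('pics/z1.png',np.vstack([np.hstack([f(a,140,174,80,60),f(a,263,178,80,60)]),np.hstack([f(s,180,145,80,60),f(s,240,213,80,60)])]))
```

```text
(no output)
```

View pics/z1.png

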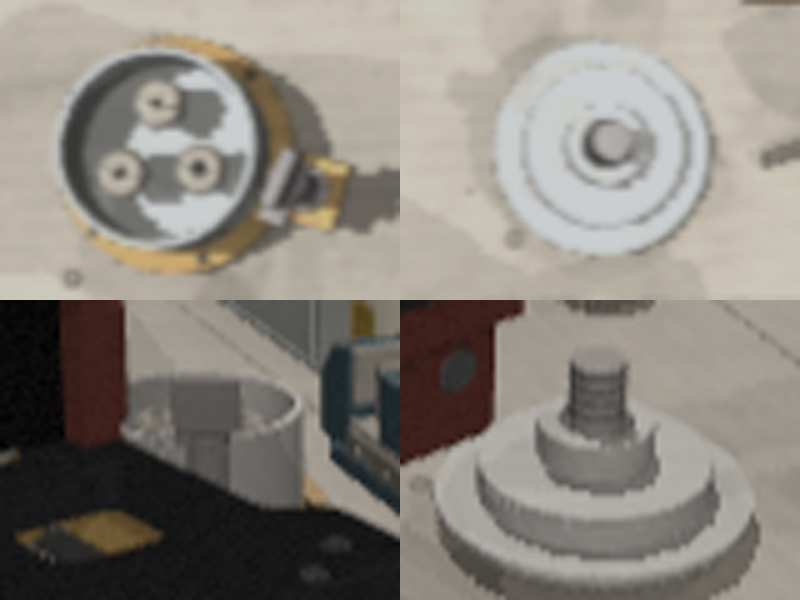

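The crop (5x) shows the rim centred near (172,203.5), the fin from about (199,204) to (193,218), and the plate disc centred near (303.8,207.6). Next I fit these.

```bash
cat > m.py <<'E'
from h import *
def circ(d,c,z,R0,w=6,n=72,sign=0):
    """edge points along rays about c in the plane z near radius R0, robust circle fit in mm"""
    g=cv2.GaussianBlur(cv2.cvtColor(d['frame'],cv2.COLOR_RGB2LAB).astype(np.float32),(0,0),.7)
    g=g[...,0]-2*g[...,2]   # bright and bluish = aluminium against wood
    c=np.array(c,float)
    for it in range(4):
        P=[]
        for a in np.linspace(0,2*np.pi,n,endpoint=False):
            rr=np.arange(R0-w,R0+w,.5)
            uv=np.array([proj(d,[c[0]+r*np.cos(a),c[1]+r*np.sin(a),z]) for r in rr],np.float32)
            v=cv2.remap(g,uv[None,:,0],uv[None,:,1],cv2.INTER_LINEAR)[0]
            gr=-(v[4:]-v[:-4]); k=gr.argmax()
            if gr[k]>8: P.append(c+rr[k+2]*np.array([np.cos(a),np.sin(a)]))
        P=np.array(P);keep=np.ones(len(P),bool)
        for _ in range(5):
            A=np.c_[2*P[keep],np.ones(keep.sum())];s=np.linalg.lstsq(A,(P[keep]**2).sum(1),rcond=None)[0]
            rad=np.sqrt(s[2]+s[:2]@s[:2]);e=abs(np.hypot(*(P-s[:2]).T)-rad);keep=e<max(1.5,1.5*np.median(e))
        c=s[:2]
    return c.round(1),rad.round(1),keep.sum()
E
python3 - <<'E'
from m import *
d=shot('top')
p0=onz(d,303.8,207.6,15)[:2];print('plate',circ(d,p0,15,68,10))
print('cap',circ(d,p0,31,50,8))
r0=onz(d,171.7,203.6,72)[:2];print('rim',circ(d,r0,72,62,8), r0)
print('knobtop',onz(d,263+210/5,178+142/5,77))
for u,v in((199,204.2),(193,218),(196.2,211.4)):print('fin',onz(d,u,v,117).round(1))
print(status.get_obs()['t'])
E
```

```text
plate (array([ 449.7, -274.1]), np.float64(67.0), np.int64(67))
cap (array([ 450.1, -274.9]), np.float64(47.6), np.int64(28))
rim (array([470.4, 131.8]), np.float64(62.1), np.int64(44)) [467.7949305  127.50414337]
knobtop [ 447.51174497 -274.46587062   77.        ]
fin [459.9  38.2 117. ]
fin [420.2  56.2 117. ]
fin [439.1  46.6 117. ]
0.15
```

```bash
python3 -m inch '[[[366,-246,0,0,0,-0.79,70],[366,-246,0,0,0,-0.79,70],[366,-246,0,0,0,-0.79,70],[366,-246,0,0,0,-0.79,70],[366,-246,0,0,0,-0.79,70],[366,-246,0,0,0,-0.79,70],[366,-246,0,0,0,-0.79,70],[366,-246,0,0,0,-0.79,70],[366,-246,0,0,0,-0.79,70],[366,-246,0,0,0,-0.79,70],[366,-246,0,0,0,-0.79,70],[366,-246,0,0,0,-0.79,70],[366,-246,0,0,0,-0.79,70],[366,-246,0,0,0,-0.79,70],[366,-246,0,0,0,-0.79,70]]]'
python3 - <<'E'
from m import *
d=shot('scene','s1.png');o=status.get_obs()
print(o['qpos'].round(3),R.from_rotvec(o['orientation']).as_matrix().round(3),rel([449,-274.5,71]).round(1))
t=shot('top')
a=lambda i,x,y,w,h:cv2.resize(i['frame'][y:y+h,x:x+w,::-1],(400,300),interpolation=cv2.INTER_CUBIC)
cv2.imwrite('pics/z2.png',np.hstack([cv2.resize(d['frame'][...,::-1],(400,300)),a(d,180,145,80,60)]))
E
```

```text
t: 1.65
ee_pos: [449.0, -275.7, 207.8]
orientation: [2.725, 1.564, -0.0]
ft_force: [-0.6, -0.2, -0.1]
width: 61.7
grasp_force: 0.0
[-0.573  0.28   1.846 -0.     1.016 -0.045] [[ 0.504  0.864 -0.   ]
 [ 0.864 -0.504 -0.   ]
 [-0.    -0.    -1.   ]] [  0.9  -0.5 136.8]
```

View pics/z2.png

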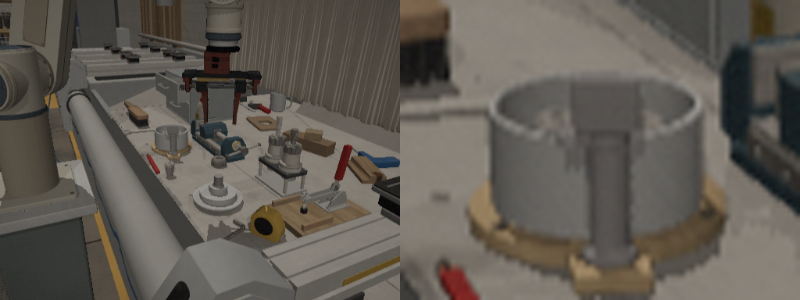

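The pot is now clear in the scene view: its rim spans about columns 197.6 to 240.6 around row 166, with the pillar and fin in front. I'll check the measured points against this view.

Run:
```python
from m import *
d=optics.get_image('scene')
for p in([449,-274.5,77],[449,-274.5,15],[470.4,131.8,72],[467.8,127.5,72],[449,-275.7,188],[439,46.6,117]):print(p,proj(d,p).round(1))
q=lambda c:[proj(d,[c[0]+62*np.cos(a),c[1]+62*np.sin(a),72]) for a in np.linspace(0,6.28,200)]
for c in([470.4,131.8],[467.8,127.5]):
  P=np.array(q(c));print(c,P.min(0).round(1),P.max(0).round(1))
print(circ(d,[468,128],72,62,10))
print('centre',onz(d,219.1,166.4,72))
# observed knob top in scene: crop(598,365)
print('knob',onz(d,240+199/5,213+65/5,77))
t=shot('top')
print(circ(t,[468,128],72,62,6),circ(t,[468,128],72,57,4))
```

```text
[449, -274.5, 77] [277.9 223.6]
[449, -274.5, 15] [276.9 249.7]
[470.4, 131.8, 72] [218.1 164.6]
[467.8, 127.5, 72] [217.8 165.2]
[449, -275.7, 188] [280.1 173.1]
[439, 46.6, 117] [217.9 159.8]
[470.4, 131.8] [196.4 157.8] [239.6 172.1]
[467.8, 127.5] [196.  158.4] [239.4 172.7]
(array([475.5, 132. ]), np.float64(70.0), np.int64(10))
centre [467.61840132 116.22352041  72.        ]
knob [ 447.55679273 -285.49144843   77.        ]
(array([470.3, 131.8]), np.float64(62.4), np.int64(45)) (array([469.3, 129.9]), np.float64(59.5), np.int64(29))
```

```bash
python3 -m inch '[[[1,-1,40,0,0,0,70],[1,-1,80,0,0,0,65],[1,-1,115,0,0,0,60],[1,-1,130,0,0,0,60],[1,-1,135,0,0,0,60],[1,-1,136,0,0,0,60],[1,-1,136,0,0,0,60],[1,-1,136,0,0,0,60]]]'
python3 - <<'E'
from m import *
d=shot('scene');o=status.get_obs();print(o['ee_pos'],o['ft_force'])
cv2.imwrite('pics/z3.png',cv2.resize(d['frame'][145:285,200:380,::-1],None,fx=4,fy=4,interpolation=cv2.INTER_CUBIC))
E
```

```text
t: 2.65
ee_pos: [449.9, -274.1, 72.9]
orientation: [2.722, 1.565, 0.002]
ft_force: [0.4, -0.6, 0.2]
width: 52.7
grasp_force: 0.0
[ 449.82128559 -274.04646917   72.90611535] [-0.2760019   0.00751827  0.94414163]
```

View pics/z3.png

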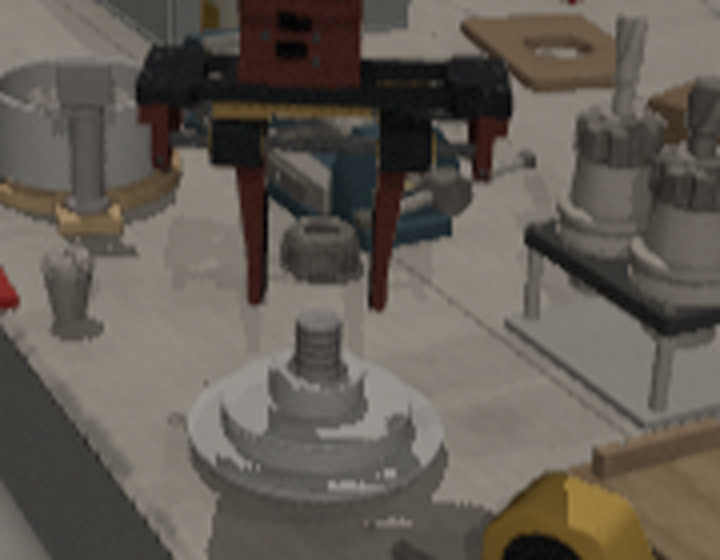

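Here the knob top is at (279.5,225). The fingertips are at about (263.7,220) and (294.5,222), higher in the picture than I'd expect for tips at z=54. I'll check this numerically before closing.

Run:
```python
from m import *
d=shot('scene');o=status.get_obs();M=R.from_rotvec(o['orientation']).as_matrix()
for s in(-1,1):print('now tip',proj(d,o['ee_pos']+M@[0,s*30,19]).round(1))
M0=R.from_rotvec([-3.115,-.397,0]).as_matrix()
for s in(-1,1):print('start tip',proj(d,np.array([156.8,-604.5,207.1])+M0@[0,s*50,19]).round(1))
print(o['ee_pos'],o['qvel'].round(3),o['qpos'].round(3))
a=cv2.imread('pics/s1.png');
print('seen mid',onz(d,279,220.6,54),onz(d,279,220.6,80))
t=shot('top');f=lambda i,x,y,w,h:cv2.resize(i[y:y+h,x:x+w],(400,300),interpolation=cv2.INTER_CUBIC)
cv2.imwrite('pics/z4.png',np.vstack([np.hstack([f(t['frame'][...,::-1],223,148,160,120),f(d['frame'][...,::-1],240,190,80,60)]),np.hstack([f(a,240,120,80,60),f(cv2.imread('pics/scene0.png'),100,200,200,150)])]))
for s in(-1,1):print('top tip',proj(t,o['ee_pos']+M@[0,s*30,19]).round(1))
```

```text
now tip [263.3 232.6]
now tip [292.2 234.1]
start tip [158.  291.6]
start tip [208.6 342. ]
[ 449.71530668 -273.97241022   72.79800329] [ 0.     0.005  0.005  0.001 -0.001  0.   ] [-0.57   0.483  1.932  0.     0.725 -0.043]
seen mid [ 479.86325192 -223.45236044   54.        ] [ 454.65997588 -268.5641567    80.        ]
top tip [299.3 214.8]
top tip [308.5 197.7]
```

View pics/z4.png

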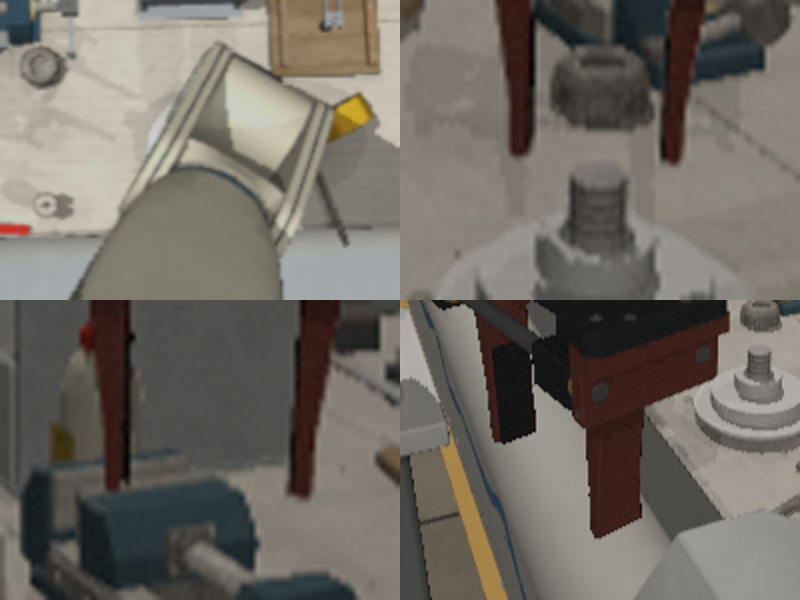

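The whole gripper appears about 27 mm higher than the reported pose, both at the start and now, while the two cameras agree on the lids. Closing here is a harmless test: the opening will read 24 mm on the knob or about 0 in air.

```bash
python3 -m inch '[[[0,0,0,0,0,0,0],[0,0,0,0,0,0,0],[0,0,0,0,0,0,0],[0,0,0,0,0,0,0],[0,0,0,0,0,0,0],[0,0,0,0,0,0,0],[0,0,0,0,0,0,0],[0,0,0,0,0,0,0]]]'
```

```text
t: 3.6
ee_pos: [449.1, -273.6, 71.8]
orientation: [-2.723, -1.566, 0.0]
ft_force: [1.0, 0.1, 0.3]
width: 0.5
grasp_force: 0.0
```

The fingers closed in air, so the pictures are right and the reported z reads about 28 mm low. I'll reopen and descend another 27 mm.

```bash
python3 -m inch '[[[0,0,0,0,0,0,60],[0,0,0,0,0,0,60],[0,0,0,0,0,0,60],[0,0,0,0,0,0,60],[0,0,0,0,0,0,60],[0,0,8,0,0,0,60],[0,0,14,0,0,0,60],[0,0,18,0,0,0,60],[0,0,22,0,0,0,60],[0,0,25,0,0,0,60],[0,0,27,0,0,0,60],[0,0,27,0,0,0,60],[0,0,27,0,0,0,60]]]'
python3 - <<'E'
from m import *
d=shot('scene');o=status.get_obs();print(o['ft_force'])
cv2.imwrite('pics/z5.png',cv2.resize(d['frame'][190:275,225:335,::-1],None,fx=6,fy=6,interpolation=cv2.INTER_CUBIC))
E
```

```text
t: 4.9
ee_pos: [449.2, -273.6, 44.8]
orientation: [2.723, 1.566, 0.0]
ft_force: [-0.5, -0.7, 0.1]
width: 52.5
grasp_force: 0.0
[-0.63083444  0.12170704  0.23143006]
```

View pics/z5.png

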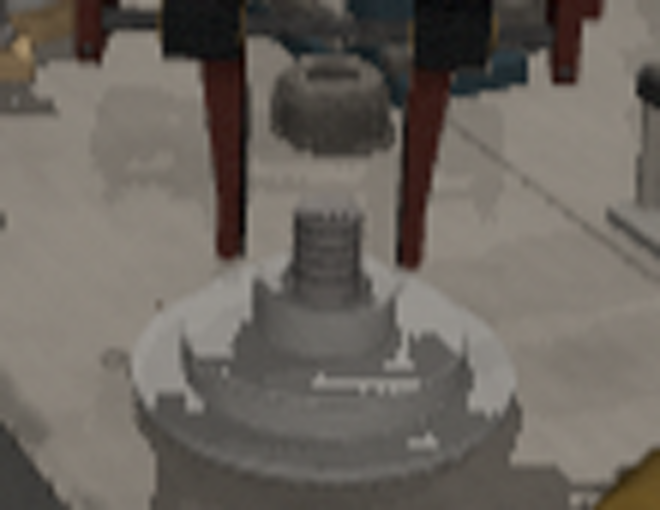

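The fingers straddle the knob, which is at about (279.7,231), with tips some 18 mm below its top. Going 4 mm further, then closing.

```bash
python3 -m inch '[[[0,0,2,0,0,0,60],[0,0,4,0,0,0,60],[0,0,4,0,0,0,0],[0,0,4,0,0,0,0],[0,0,4,0,0,0,0],[0,0,4,0,0,0,0],[0,0,4,0,0,0,0],[0,0,4,0,0,0,0],[0,0,4,0,0,0,0],[0,0,4,0,0,0,0]]]'
```

```text
t: 5.95
ee_pos: [449.5, -273.8, 40.9]
orientation: [2.723, 1.566, 0.001]
ft_force: [1.7, -1.1, 0.5]
width: 23.8
grasp_force: 30.0
```

```bash
python3 -m inch '[[[0,0,-5,0,0,0,0],[0,0,-15,0,0,0,0],[0,0,-35,0,0,0,0],[0,0,-60,0,0,0,0],[0,0,-85,0,0,0,0],[0,0,-110,0,0,0,0],[0,0,-135,0,0,0,0],[0,0,-150,0,0,0,0],[0,0,-158,0,0,0,0],[0,0,-160,0,0,0,0],[0,0,-160,0,0,0,0]]]' && python3 -m inch '[[[10,-5,-160,0,0,0,0],[28,-15,-160,0,0,0,0],[52,-27,-160,0,0,0,0],[78,-41,-160,0,0,0,0],[105,-54,-160,0,0,0,0],[132,-68,-160,0,0,0,0],[159,-82,-160,0,0,0,0],[186,-96,-160,0,0,0,0],[213,-110,-160,0,0,0,0],[240,-124,-160,0,0,0,0],[266,-138,-160,0,0,0,0],[290,-150,-160,0,0,0,0],[313,-162,-160,0,0,0,0],[333,-173,-160,0,0,0,0],[348,-181,-160,0,0,0,0],[356,-185,-160,0,0,0,0],[359,-186,-160,0,0,0,0],[359,-186,-160,0,0,0,0],[359,-186,-160,0,0,0,0]]]'
```

```text
t: 7.05
ee_pos: [448.6, -273.2, 200.4]
orientation: [-2.723, -1.566, 0.001]
ft_force: [-0.7, -1.0, -5.7]
width: 23.4
grasp_force: 30.0
t: 8.95
ee_pos: [468.8, 129.6, 360.5]
orientation: [2.724, 1.565, -0.001]
ft_force: [-0.6, 0.4, -5.0]
width: 23.0
grasp_force: 30.0
```

The second call's z was relative, so the lid is 160 mm higher than intended, with nothing nearby. I'll lower it to just above the pot and compare disc and rim in the pictures.

```bash
python3 -m inch '[[[0,0,10,0,0,0,0],[0,0,35,0,0,0,0],[0,0,65,0,0,0,0],[0,0,95,0,0,0,0],[0,0,125,0,0,0,0],[0,0,155,0,0,0,0],[0,0,180,0,0,0,0],[0,0,192,0,0,0,0],[0,0,195,0,0,0,0],[0,0,195,0,0,0,0],[0,0,195,0,0,0,0]]]'
python3 - <<'E'
from m import *
d=shot('scene');t=shot('top')
f=lambda i,x,y,w,h:cv2.resize(i['frame'][y:y+h,x:x+w,::-1],(400,300),interpolation=cv2.INTER_CUBIC)
cv2.imwrite('pics/z6.png',np.hstack([f(d,180,120,80,60),f(t,132,164,80,60)]))
for p in([468.8,129.6,134],[468.8,129.6,72]):
  for n,c in(('s',d),('t',t)):
    P=np.array([proj(c,[p[0]+(68 if p[2]>100 else 62)*np.cos(a),p[1]+(68 if p[2]>100 else 62)*np.sin(a),p[2]]) for a in np.linspace(0,6.28,300)]);print(n,p,P.min(0).round(1),P.max(0).round(1))
E
```

```text
t: 10.05
ee_pos: [469.9, 130.4, 166.9]
orientation: [2.723, 1.566, 0.003]
ft_force: [-0.2, 0.1, -4.8]
width: 23.6
grasp_force: 30.0
s [468.8, 129.6, 134] [193.  137.6] [241.5 151.4]
t [468.8, 129.6, 134] [142.8 178.1] [190.  225.3]
s [468.8, 129.6, 72] [196.1 158.1] [239.4 172.4]
t [468.8, 129.6, 72] [150.6 183. ] [191.4 223.8]
```

View pics/z6.png

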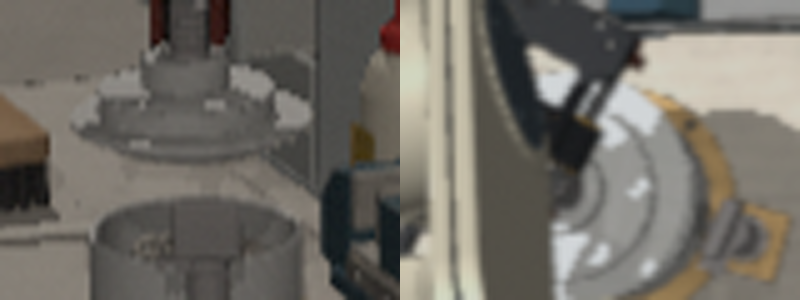

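The disc spans columns 194.0 to 242.0 over a rim at 197.6 to 240.2, so they are centred to about 1 mm. I'll lower with force checks; the seat is expected at a reported z of about 103.

```bash
python3 -m inch '[[[0.5,1,10,0,0,0,0],[0.5,1,25,0,0,0,0],[0.5,1,38,0,0,0,0],[0.5,1,46,0,0,0,0],[0.5,1,50,0,0,0,0],[0.5,1,52,0,0,0,0],[0.5,1,54,0,0,0,0],[0.5,1,56,0,0,0,0],[0.5,1,57,0,0,0,0],[0.5,1,57,0,0,0,0]]]'
```

```text
t: 11.15
ee_pos: [470.1, 130.2, 108.9]
orientation: [2.723, 1.566, 0.0]
ft_force: [0.4, -0.1, -4.9]
width: 23.4
grasp_force: 30.0
```

```bash
python3 -m inch '[[[0,0,1,0,0,0,0],[0,0,2,0,0,0,0],[0,0,3,0,0,0,0],[0,0,4,0,0,0,0],[0,0,5,0,0,0,0],[0,0,5.5,0,0,0,0],[0,0,5.5,0,0,0,0]]]'
```

```text
t: 11.85
ee_pos: [470.0, 130.2, 103.2]
orientation: [-2.723, -1.566, 0.0]
ft_force: [-0.3, 0.0, -5.2]
width: 23.3
grasp_force: 30.0
```

```bash
python3 -m inch '[[[0,0,0.5,0,0,0,0],[0,0,1,0,0,0,0],[0,0,1,0,0,0,0]]]'; python3 -m inch '[[[0,0,0.5,0,0,0,0],[0,0,1,0,0,0,0],[0,0,1,0,0,0,0]]]'
```

```text
t: 12.15
ee_pos: [470.3, 130.1, 103.0]
orientation: [2.723, 1.566, 0.001]
ft_force: [-1.4, -2.7, 5.6]
width: 23.3
grasp_force: 30.0
t: 12.45
ee_pos: [470.3, 130.1, 102.9]
orientation: [2.723, 1.566, 0.001]
ft_force: [-5.1, -3.1, 18.3]
width: 23.4
grasp_force: 30.0
```

Contact at a reported z of 103 is exactly the seated height. I'll unload, release and rise.

```bash
python3 -m inch '[[[0,0,-1,0,0,0,0],[0,0,-1.5,0,0,0,0],[0,0,-1.5,0,0,0,60],[0,0,-1.5,0,0,0,60],[0,0,-1.5,0,0,0,60],[0,0,-1.5,0,0,0,60],[0,0,-1.5,0,0,0,60],[0,0,-10,0,0,0,60],[0,0,-30,0,0,0,60],[0,0,-55,0,0,0,50],[0,0,-65,0,0,0,40],[0,0,-65,0,0,0,35]]]' && python3 -m inch '[[[-85,15,0,0,0,-1.67,35],[-85,15,0,0,0,-1.67,35],[-85,15,0,0,0,-1.67,35],[-85,15,0,0,0,-1.67,35],[-85,15,0,0,0,-1.67,35],[-85,15,0,0,0,-1.67,35],[-85,15,0,0,0,-1.67,35],[-85,15,0,0,0,-1.67,35],[-85,15,0,0,0,-1.67,35],[-85,15,0,0,0,-1.67,35],[-85,15,0,0,0,-1.67,35],[-85,15,0,0,0,-1.67,35],[-85,15,0,0,0,-1.67,35],[-85,15,0,0,0,-1.67,35]]]'
python3 - <<'E'
from m import *
d=shot('scene');t=shot('top');o=status.get_obs();print(o['qpos'].round(2),R.from_rotvec(o['orientation']).as_matrix().round(3))
f=lambda i,x,y,w,h:cv2.resize(i['frame'][y:y+h,x:x+w,::-1],(400,300),interpolation=cv2.INTER_CUBIC)
cv2.imwrite('pics/z7.png',np.hstack([f(d,180,125,80,60),f(t,142,164,80,60)]))
E
```

```text
t: 13.65
ee_pos: [471.1, 130.5, 167.9]
orientation: [2.723, 1.566, 0.005]
ft_force: [0.4, -0.0, -0.4]
width: 33.0
grasp_force: 0.0
t: 15.05
ee_pos: [439.8, 49.2, 165.6]
orientation: [-0.669, -3.068, 0.0]
ft_force: [-0.7, -0.5, -0.0]
width: 30.7
grasp_force: 0.0
[ 0.08  0.22  2.05  0.    0.87 -1.06] [[-0.909  0.416 -0.001]
 [ 0.416  0.909 -0.   ]
 [ 0.001 -0.    -1.   ]]
```

View pics/z7.png

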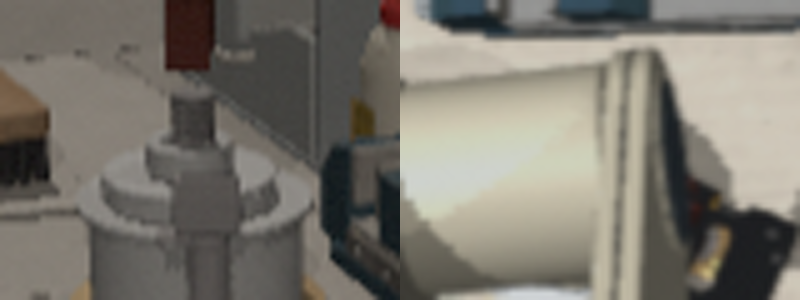

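The lids sit level on the pot. The fin's silhouette is centred at column about 221, to the right of the finger at about 217.5. With the 86 mm constraint this puts the axis near (446,47.5). I'll shift there, descend and close.

```bash
python3 -m inch '[[[-6,1,10,0,0,0,35],[-6,1,30,0,0,0,35],[-6,1,45,0,0,0,35],[-6,1,55,0,0,0,35],[-6,1,63,0,0,0,35],[-6,1,70,0,0,0,35],[-6,1,75,0,0,0,35],[-6,1,79,0,0,0,35],[-6,1,82,0,0,0,35],[-6,1,82,0,0,0,35]]]' && python3 -m inch '[[[0,0,0,0,0,0,0],[0,0,0,0,0,0,0],[0,0,0,0,0,0,0],[0,0,0,0,0,0,0],[0,0,0,0,0,0,0],[0,0,0,0,0,0,0]]]'; python3 -c "
from h import *
o=status.get_obs();print(o['ee_pos'].round(1),o['ft_force'],o['moment'])"
```

```text
t: 16.15
ee_pos: [446.1, 47.6, 84.1]
orientation: [-0.667, -3.07, 0.0]
ft_force: [-0.2, -0.0, -0.7]
width: 30.6
grasp_force: 0.0
t: 16.75
ee_pos: [446.8, 48.4, 84.6]
orientation: [0.668, 3.069, 0.002]
ft_force: [0.4, 6.3, -1.0]
width: 9.9
grasp_force: 30.0
[446.8  48.4  84.6] [ 0.35164766  6.28383198 -1.02825933] [ 1.07839221 -0.25500936 -0.02151232]
```

```bash
python3 -m inch '[[[0,1,0,0,0,0.08,0],[0,1,0,0,0,0.2,0],[0,1,0,0,0,0.32,0],[0,1,0,0,0,0.44,0],[0,1,0,0,0,0.56,0],[0,1,0,0,0,0.68,0],[0,1,0,0,0,0.7,0],[0,1,0,0,0,0.7,0]]]'; python3 -c "
from h import *
o=status.get_obs();print(o['ee_pos'].round(1),o['ft_force'],o['moment'])"
```

```text
t: 17.55
ee_pos: [446.7, 48.5, 84.6]
orientation: [1.676, 2.657, 0.0]
ft_force: [-1.5, -0.1, 4.3]
width: 9.8
grasp_force: 30.0
[446.7  48.5  84.6] [-1.47004178 -0.08745591  4.25375448] [-0.08167351  0.06762869  0.00866007]
```

```bash
python3 -m inch '[[[0,0,0,0,0,0.1,0],[0,0,0,0,0,0.22,0],[0,0,0,0,0,0.34,0],[0,0,0,0,0,0.46,0],[0,0,0,0,0,0.56,0],[0,0,0,0,0,0.62,0],[0,0,0,0,0,0.66,0],[0,0,0,0,0,0.66,0]]]'; python3 -c "
from h import *
o=status.get_obs();print(o['ee_pos'].round(1),o['ft_force'],o['moment']);print(R.from_rotvec(o['orientation']).as_matrix().round(3))"
```

```text
t: 18.35
ee_pos: [446.7, 48.6, 84.5]
orientation: [2.447, 1.97, 0.001]
ft_force: [-1.0, 0.9, 6.1]
width: 9.7
grasp_force: 30.0
[446.7  48.6  84.5] [-1.00253657  0.86780569  6.06156488] [ 0.01762672  0.19935936 -0.01081784]
[[ 0.213  0.977  0.   ]
 [ 0.977 -0.213  0.   ]
 [ 0.     0.    -1.   ]]
```

```bash
for i in 1 2 3; do python3 -m inch '[[[0,0,0,0,0,0.03,0],[0,0,0,0,0,0.04,0],[0,0,0,0,0,0.04,0]]]' >/dev/null; python3 -c "
from h import *
o=status.get_obs();print(o['ft_force'].round(1),o['moment'].round(3),R.from_rotvec(o['orientation']).as_matrix()[:2,0].round(3))"; done
```

```text
[-0.8 -0.2  5.4] [-0.04   0.234  0.006] [0.251 0.968]
[-0.9  0.6  5.8] [0.046 0.237 0.198] [0.289 0.957]
[-0.6  0.5  5.7] [0.17  0.114 0.578] [0.326 0.945]
```

The stop is reached (moment rising, tongue at the expected angle). I'll release, rise and move over the collar.

```bash
python3 -m inch '[[[0,0,0,0,0,-0.02,0],[0,0,0,0,0,-0.02,35],[0,0,0,0,0,-0.02,35],[0,0,0,0,0,-0.02,35],[0,0,0,0,0,-0.02,35],[0,0,0,0,0,-0.02,35],[0,0,-10,0,0,-0.02,35],[0,0,-30,0,0,-0.02,50],[0,0,-55,0,0,-0.02,80],[0,0,-78,0,0,-0.02,100],[0,0,-80,0,0,-0.02,100],[0,0,-80,0,0,-0.02,100]]]'; python3 -c "
from h import *
print(rel([470.3,130.1,87]))
for n,z in(('scene',[180,125]),): 
  d=shot(n);x,y=z;cv2.imwrite('pics/z8.png',cv2.resize(d['frame'][y:y+60,x:x+80,::-1],(800,600),interpolation=cv2.INTER_CUBIC))"
```

```text
t: 20.45
ee_pos: [446.9, 48.5, 165.0]
orientation: [2.543, 1.842, 0.003]
ft_force: [0.0, 1.1, -0.2]
width: 67.3
grasp_force: 0.0
[84.7554887  -3.34117377 78.06034142]
```

```bash
python3 -m inch '[[[20,-1,0,0,0,0,100],[45,-2,0,0,0,0,100],[70,-3,0,0,0,0,100],[82,-3,0,0,0,0,100],[85,-3,0,0,0,0,100],[85,-3,0,0,0,0,100],[85,-3,15,0,0,0,100],[85,-3,35,0,0,0,100],[85,-3,52,0,0,0,100],[85,-3,62,0,0,0,100],[85,-3,68,0,0,0,100],[85,-3,72,0,0,0,100],[85,-3,75,0,0,0,100],[85,-3,75,0,0,0,100]]]'
```

```text
t: 21.9
ee_pos: [470.2, 130.2, 89.4]
orientation: [2.544, 1.843, 0.0]
ft_force: [-0.7, 0.4, 0.3]
width: 87.8
grasp_force: 0.0
```

```bash
python3 -m inch '[[[0,0,1,0,0,0,100],[0,0,2,0,0,0,100],[0,0,3,0,0,0,100],[0,0,3,0,0,0,100]]]'
```

```text
t: 22.3
ee_pos: [470.1, 130.3, 86.3]
orientation: [2.544, 1.843, 0.0]
ft_force: [0.8, -0.2, -0.5]
width: 88.0
grasp_force: 0.0
```

Now close on the collar.

```bash
python3 -m inch '[[[0,0,0,0,0,0,0],[0,0,0,0,0,0,0],[0,0,0,0,0,0,0],[0,0,0,0,0,0,0],[0,0,0,0,0,0,0],[0,0,0,0,0,0,0],[0,0,0,0,0,0,0]]]'
```

```text
t: 23.0
ee_pos: [469.9, 130.2, 86.2]
orientation: [-2.544, -1.843, 0.001]
ft_force: [-1.3, 1.3, 1.8]
width: 49.4
grasp_force: 30.0
```

```bash
python3 -m inch '[[[0,0,-1,0,0,0,0],[0,0,-3,0,0,0,0],[0,0,-6,0,0,0,0],[0,0,-6,0,0,0,0]]]'
```

```text
t: 23.4
ee_pos: [470.5, 130.3, 92.7]
orientation: [2.544, 1.843, 0.001]
ft_force: [-0.1, -0.5, -1.4]
width: 49.3
grasp_force: 30.0
```

The wrist force is 1.4 N, the weight of the cap alone, so I'll continue straight up.

```bash
python3 -m inch '[[[0,0,-4,0,0,0,0],[0,0,-12,0,0,0,0],[0,0,-24,0,0,0,0],[0,0,-38,0,0,0,0],[0,0,-52,0,0,0,0],[0,0,-66,0,0,0,0],[0,0,-78,0,0,0,0],[0,0,-88,0,0,0,0],[0,0,-93,0,0,0,0],[0,0,-95,0,0,0,0],[0,0,-95,0,0,0,0],[0,0,-95,0,0,0,0],[0,0,-95,0,0,0,0],[0,0,-95,0,0,0,0]]]'; python3 -c "
from h import *
d=shot('scene');x,y=160,95;cv2.imwrite('pics/z9.png',cv2.resize(d['frame'][y:y+90,x:x+120,::-1],(800,600),interpolation=cv2.INTER_CUBIC))"
```

```text
t: 24.8
ee_pos: [469.9, 130.2, 186.9]
orientation: [-2.544, -1.843, 0.001]
ft_force: [-0.3, 0.8, -1.6]
width: 50.0
grasp_force: 30.0
```

View pics/z9.png

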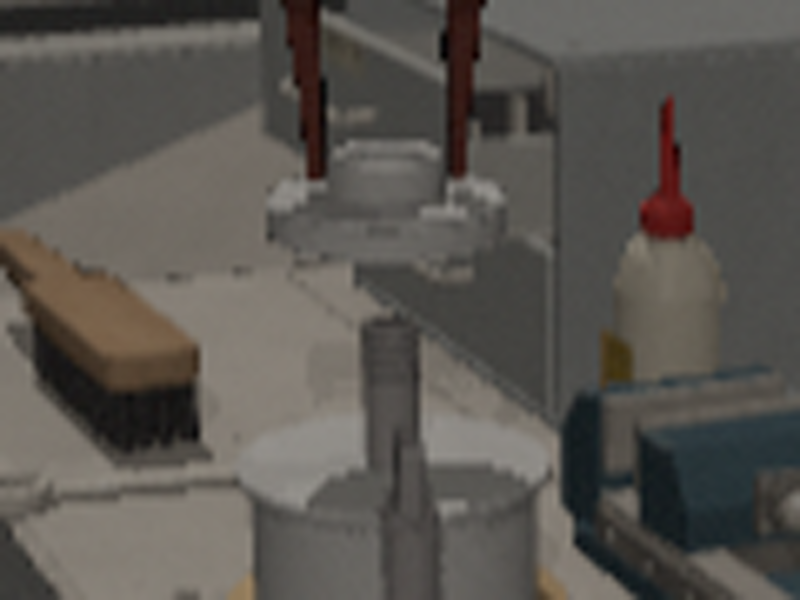

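The cap is held level at crop (387,215), about 10 cm above the plate. The plate is seated level with its knob at (390,330), and the fin is edge-on at (410,480), turned in. Handing in.

```bash
python3 -c "
from workcell import ctrl
print(ctrl.close_job())"
```

```text
the job is handed in; nothing more can be done
None
```

The job is handed in after about 25 s of robot time: the plate is seated and locked by the turnbutton, and the cap is held level and still about 10 cm above it.

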